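# Set up the light source for an evidence examination

## Robot

A 7-joint arm with a two-finger parallel gripper is mounted at the origin on the work surface. World frame = base frame: x ahead of the robot, y to its left, z up, the work surface at z = 0. Lengths are in mm, angles in rad, forces in N, time in s.
With the tool pointing down it reaches from about 350 to 900 mm from the base axis. Payload 8.1 kg.
Tool frame: the origin (TCP) lies at the very end of the fingers, on their centre line; the grasp point (between the pads) lies 19 mm behind it; z points along the fingers, y is the line along which they close (so a half turn about z gives the same grasp; the last joint's range is limited). The gripper opens to 85 mm and grips with 20 to 120 N. Pads are 22 mm wide; open, the fingers measure 114 mm over their backs; the gripper's body (76 mm by 85 mm) begins 54 mm behind the grasp point. The pads swing forward as they close: fully open they stand 13 mm farther back than shut.
Start: joints at [1.015, 0.434, 0.025, 1.573, -0.012, 1.134, -0.075], TCP at [273.408, -562.04, 231.323] pointing down, gripper open.
Joint ranges: [-2.62, 2.62], [-0.44, 2.09], [-1.27, 1.32], [0.08, 2.57], [-1.32, 4.46], [0.12, 2], [-2.74, 2.74]. Speed limits (rad/s): [2.22, 2.22, 3.01, 3.01, 3.14, 3.14, 3.14].

## Interface

Orientations are given as a unit quaternion [x, y, z, w].
In Python, from workcell import ctrl, optics, finder gives the robot as it stands.
- The arm moves only by the tool apply_moves, never from a script. Its argument "steps" is a list that holds one entry, the list of rows, each a list of 7 numbers: the shift along the tool's x, y, z in mm, then the turn, a rotation vector about the tool's x, y, z in rad, then the gripper command: -1 is fully open, 1 is shut, values between are in proportion. A call has 1 to 10 rows; each row shifts and turns the commanded pose from where the row before left it, along the tool's axes as they then stand; what a row does not reach is not made up. A row lasts 1/10 s, in which the tool goes at most 50 mm and 8.59 degrees, less where a joint would pass 70% of its speed; a pose out of reach is approached as far as the arm can. A call is refused whole if a number of a shift passes 50 or a number of a turn 0.15, either way. A call with a gripper value outside its range is refused whole. The fingers move at their own pace and stop on an object; "newtons" is the grip in N (left out, the last holds). Time passes only in rows, so rows that do not move let the fingers close. It gives the time, the measured TCP pose, the force, the opening and the grip force at its end, in the units of the state.
- ctrl.get_state(): the state, without advancing time (a new reading comes with each control period).
- optics.grab_frame(name): name is "scene" or "side" or "wrist"; returns the picture (384x512x3 uint8, red, green, blue); there is no depth.
- optics.camera_model(name): a dict with "mtx" (3x3 intrinsics, pixels), "k1" (the pictures are not rectified: a ray, as slopes to the right and down, at radius r is drawn at 1 + k1 r^2 times it, then the intrinsics apply), "R" (3x3) and "t" (3): a world point X has camera coordinates R X + t; the wrist camera has in their place "T_tool_cam" (4x4, takes a point from camera to tool coordinates, whose origin is the TCP and whose axes are the flange's). Camera axes: x right, y down, z forward; pixel columns grow to the right and rows downward; lengths in mm; the calibration is good to about 2 mm. A picture is of the moment at which its call begins: read the wrist's pose just before it. camera_model takes no time and is no camera call.
- ctrl.finish_job(): hands the job in; it is judged then, once.
Trained networks look in the newest picture that a camera, given by its name, has taken for a name from the list of things; names that differ only in an ending like _2 or _b are one class to them, and where a whole thing is asked for, a point or a joint stands for the part that bears it (a point fixed in the world has none). Each returns a list of dicts, best first, with "p" (0 to 1); they miss things now and then, are a little off and sometimes report something else, mostly with a low value. They report only what shows in the picture. A call takes as long as a camera call. They do not tell look-alikes from the thing itself.
- finder.recognise(camera, thing): "xy" ([column, row] in pixels, amid what is visible of it).
- finder.place_of(camera, thing): "xy" ([column, row] in pixels: a listed point, or the origin of a listed thing).
The state is a dict: "clock": time; "joints": joint angles; "dq": joint speeds; "tau": joint torques, N m; "eef_pos": TCP position; "eef_rot": TCP orientation; "wrist_force": force on the tool from outside, world axes, zero at the start; "moment": the same for the moment, N m; "opening": finger opening in mm; "gripper_force": force on a finger pad.
Only numpy, scipy, OpenCV 4.12 (cv2) and the standard library are available. Lean on these libraries where they do the work, as an engineer would, in place of code of your own. Each camera call takes 0.05 s, during which the arm holds its last target. There are 200 camera calls.

## Task

Get this forensic bench ready for a lit examination: put the pink foam packing offcut that lies on the black evidence box into the blue waste bin, and turn the black selector knob of the grey light source clockwise until its white pointer lines up with the green index tab. It is a long turn, so expect to let go of the knob part way and take it again the other way round. Leave the evidence box, the bottle, the jar and the brush where they are.

Things in the scene. Friction and masses are not known exactly. Their poses are not given: they have to be found in the camera images.
- unit: Grey light source, a fixed box 230 (x) x 200 (y) x 90 mm high, a round lens on its +x side. Origin: centre of its underside, straight below the knob's axis. It stands on the left or right of the bench.
- selector (a joint): Angle of the selector knob on the light source's top, rad: 0 at its anticlockwise end stop, growing clockwise seen from above, end stop at 4.8. Moderately stiff (about 0.07 N m); it stays where it is left. It starts near 0 and the green tab lies about 2.9 to 4.1 rad further clockwise.
- knob_grip (a point): Point on the knob's vertical axis at the height to grip, 34 mm above the light source's top. The knob: a black disc 92 mm across and 10 mm thick, on it a black bar grip 84 mm long, 20 mm wide, from 10 to 44 mm above the light source's top, centred on the axis; grip it across the 20 mm. A white line on one half of the bar runs out to a white pointer.
- pointer_tip (a point): Tip of the knob's white pointer, 57 mm from the knob's axis, 12 mm above the light source's top; turns with the knob, in line with the bar.
- index_mark (a point): Point 57 mm from the knob's axis, 12 mm above the light source's top, 3 mm inward of the inner end of the green index tab (a fixed radial tab 24 x 10 mm, 8 mm high, reaching from 60 to 84 mm from the axis). With the pointer lined up, the pointer tip is here.
- offcut: Loose pink foam packing offcut, 35 g: a base 80 (x) x 46 (y) x 24 mm with a step 42 x 46 x 16 mm on its middle, 40 mm high in all. Grip it across y (46 mm). Origin: centre of its underside. It lies on the evidence box at any yaw.
- evidence_box: Black evidence box, 194 (x) x 144 (y) x 75 mm high, 0.9 kg, loose, standing in the tray; a pale paper seal near its +x end. Origin: centre of its underside.
- tray: White fixed tray, 300 (x) x 230 (y) mm, walls 35 mm high, floor 5 mm thick, on the other side of the bench from the light source. Origin: centre of its underside.
- bin: Blue open waste bin, fixed, 150 (x) x 140 (y) x 110 mm high, walls 4 mm, open at the top. Origin: centre of its underside. It stands in the middle of the bench.
- bottle: Amber bottle, 68 mm across, 170 mm high, bystander. Origin: centre of its underside.
- jar: Red powder jar, 56 mm across, 65 mm high, bystander. Origin: centre of its underside.
- brush: Brush, 160 mm long, lying along its x axis, bystander.
Things that resemble listed ones, but are neither listed nor needed, are in the scene too. What is shaped like the bin but brown is not meant.

How it is judged (in metres and radians):
At the end, for the whole second after the job is handed in: The white pointer's tip is within 8 mm (about 8 degrees) of the index mark and the knob is at rest; the offcut lies at rest inside the bin, below its rim; the evidence box is within 25 mm, and the bottle, jar and brush each within 30 mm, of where they started (distance between pointer_tip and index_mark below 0.008 m and velocity of joint selector between -0.03 and 0.03 rad/s and x of offcut in the frame of bin between -0.071 and 0.071 m and y of offcut in the frame of bin between -0.066 and 0.066 m and z of offcut in the frame of bin between 0 and 0.095 m and linear speed of offcut below 0.03 m/s and distance of evidence_box from where it was at the start of the episode below 0.025 m and distance of each of bottle, jar, brush from where it was at the start of the episode below 0.03 m); the robot touches nothing.
It fails at once if the evidence box is moved by more than 25 mm (distance of evidence_box from where it was at the start of the episode above 0.025 m).
It fails at once if the bottle is moved by more than 30 mm (distance of bottle from where it was at the start of the episode above 0.03 m).
It fails at once if the jar is moved by more than 30 mm (distance of jar from where it was at the start of the episode above 0.03 m).
It fails at once if the brush is moved by more than 30 mm (distance of brush from where it was at the start of the episode above 0.03 m).
It also fails if it takes over 70 s, if anything falls off the work surface, if the arm or the gripper's body presses on something with over 40 N, if the wrist force passes 120 N, or if a joint passes its speed limit or range.

## Working session

There is one attempt and no reset: what is moved stays moved. The work goes in short steps, Python scripts to look and compute and a tool call to move; the robot and the scene stay as the last step left them, time stands still between calls to the robot, and variables do not carry over. Pictures are saved under pics/ and viewed, at most 10 in all, crops included, and the job is handed in when it is done.

Besides the shell and the picture viewer there is one more tool, called by a JSON object that holds its "op" and its "data", one argument or row to a line. apply_moves: Moves the arm, as the interface text tells. Its arguments: {"type":"object","properties":{"steps":{"type":"array","items":{"type":"array","items":{"type":"array","items":{"type":"number"}}}},"newtons":{"type":"number"}},"required":["steps"]}

```bash
mkdir -p pics
cat > h.py <<'E'
import numpy as np, cv2
from workcell import ctrl, optics, finder
from scipy.spatial.transform import Rotation as Rn
def ray(cam,xy,st=None):
    m=optics.camera_model(cam);K=np.array(m["mtx"])
    d=np.array([(xy[0]-K[0,2])/K[0,0],(xy[1]-K[1,2])/K[1,1]]);u=d.copy()
    for _ in range(20): u=d/(1+m["k1"]*(u@u))
    v=np.array([u[0],u[1],1.])
    if cam=="wrist":
        T=np.array(m["T_tool_cam"]);R=Rn.from_quat(st["eef_rot"]).as_matrix()
        return R@T[:3,3]+np.array(st["eef_pos"]), R@T[:3,:3]@v
    R=np.array(m["R"]);t=np.array(m["t"]);return -R.T@t,R.T@v
def at(cam,xy,z,st=None):
    o,d=ray(cam,xy,st);return o+d*(z-o[2])/d[2]
def proj(cam,X,st=None):
    m=optics.camera_model(cam);K=np.array(m["mtx"]);X=np.array(X,float)
    if cam=="wrist":
        T=np.array(m["T_tool_cam"]);R=Rn.from_quat(st["eef_rot"]).as_matrix()
        c=T[:3,:3].T@(R.T@(X-np.array(st["eef_pos"]))-T[:3,3])
    else: c=np.array(m["R"])@X+np.array(m["t"])
    u=c[:2]/c[2];u=u*(1+m["k1"]*(u@u));return K[:2,:2]@u+K[:2,2]
def save(im,n): cv2.imwrite("pics/"+n+".png",cv2.cvtColor(im,cv2.COLOR_RGB2BGR))
E
python3 - <<'E'
from h import *
ims=[optics.grab_frame(c) for c in("scene","side")]
save(ims[0],"scene");save(ims[1],"side")
Z=dict(offcut=80,evidence_box=5,bin=0,unit=0,tray=0,bottle=0,jar=0,brush=8,knob_grip=124,pointer_tip=102,index_mark=102)
for n,z in Z.items():
  for c in("scene","side"):
    print(n,c,[(np.round(r["xy"]).tolist(),round(r["p"],2),at(c,r["xy"],z).round()[:2].tolist()) for r in finder.place_of(c,n)[:3]])
s=ctrl.get_state();print(s["clock"],s["eef_rot"],s["opening"])
print(optics.camera_model("wrist")["T_tool_cam"])
E
```

```text
offcut scene [([150.0, 215.0], 0.61, [447.0, -286.0]), ([363.0, 165.0], 0.53, [469.0, 336.0])]
offcut side [([329.0, 170.0], 0.8, [436.0, -274.0])]
evidence_box scene [([154.0, 240.0], 0.77, [476.0, -294.0])]
evidence_box side [([318.0, 184.0], 0.88, [473.0, -289.0]), ([330.0, 168.0], 0.63, [484.0, -389.0])]
bin scene [([191.0, 352.0], 0.73, [816.0, -275.0]), ([273.0, 247.0], 0.68, [600.0, 9.0]), ([139.0, 171.0], 0.62, [192.0, -287.0])]
bin side [([221.0, 217.0], 0.93, [609.0, 2.0]), ([411.0, 221.0], 0.72, [192.0, -304.0]), ([230.0, 153.0], 0.55, [800.0, -264.0])]
unit scene [([356.0, 195.0], 0.74, [508.0, 306.0])]
unit side [([157.0, 310.0], 0.72, [519.0, 307.0])]
tray scene []
tray side [([317.0, 179.0], 0.94, [491.0, -315.0])]
bottle scene [([365.0, 167.0], 0.63, [410.0, 388.0]), ([258.0, 309.0], 0.6, [763.0, -91.0]), ([339.0, 285.0], 0.39, [768.0, 127.0])]
bottle side [([202.0, 179.0], 0.98, [770.0, -95.0])]
jar scene [([338.0, 285.0], 0.85, [766.0, 125.0]), ([257.0, 314.0], 0.4, [775.0, -98.0])]
jar side [([146.0, 216.0], 0.73, [774.0, 123.0])]
brush scene [([244.0, 201.0], 0.56
[... 186 characters left out ...]
57, [503.0, 314.0])]
knob_grip side [([151.0, 276.0], 0.57, [505.0, 309.0])]
pointer_tip scene [([376.0, 168.0], 0.85, [509.0, 354.0]), ([276.0, 249.0], 0.17, [676.0, -14.0])]
pointer_tip side [([131.0, 302.0], 0.87, [504.0, 363.0])]
index_mark scene [([343.0, 178.0], 0.42, [512.0, 249.0])]
index_mark side [([174.0, 260.0], 0.44, [517.0, 243.0])]
1.2 [9.74498885e-01 2.24392339e-01 6.58839646e-06 2.39277863e-05] 85.1683435058351
[[-1.10911091e-03 -9.60539223e-01 -2.78142358e-01  7.14187519e+01]
 [ 9.99998366e-01 -6.68304192e-04 -1.67963165e-03 -5.30978199e-01]
 [ 1.42746837e-03 -2.78143767e-01  9.60538395e-01 -1.42434050e+02]
 [ 0.00000000e+00  0.00000000e+00  0.00000000e+00  1.00000000e+00]]
```

View pics/scene.png

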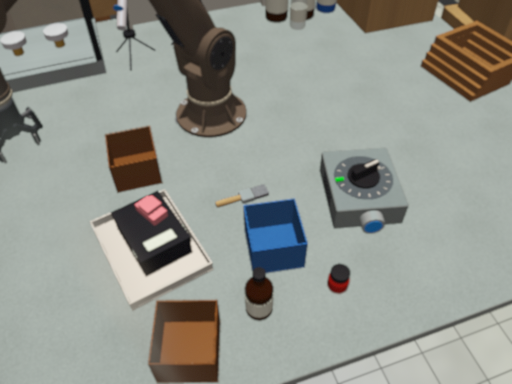

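View pics/side.png

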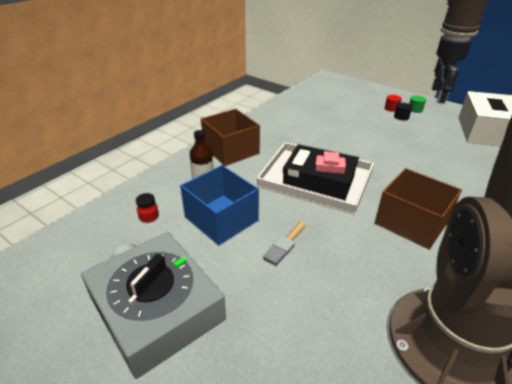

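Scene: blue bin at scene (273,247). Its brown look-alikes are at (133,160) and (187,340). The pink offcut on the black box is at (150,209); the 0.53 offcut report at (363,165) is really the knob. The knob pointer points to +y and the green tab to -y, about 3.0 rad clockwise. I'll go above the offcut for the close crop.

{"op": "apply_moves", "data": {
  "steps": [
    [[34,-23,0,0,0,0,-1],[34,-23,0,0,0,0,-1],[34,-23,0,0,0,0,-1],[34,-23,0,0,0,0,-1],[34,-23,0,0,0,0,-1],[34,-23,0,0,0,0,-1],[34,-23,0,0,0,0,-1],[34,-23,0,0,0,0,-1],[0,0,0,0,0,0,-1]]
  ]
}}

```text
clock: 2.1
eef_pos: [440.9, -271.6, 231.6]
eef_rot: [0.973, 0.229, 0.001, -0.001]
wrist_force: [0.2, -0.3, 1.4]
opening: 85.4
gripper_force: 0.0
```

```bash
cat >> h.py <<'E'
def togo(st,target,yaw_y):
    "tool-frame shift to world target, and turn about tool z to bring tool y onto world angle yaw_y (mod pi)"
    R=Rn.from_quat(st["eef_rot"]).as_matrix()
    d=R.T@(np.array(target)-np.array(st["eef_pos"]))
    a=np.arctan2(R[1,1],R[0,1]); e=(yaw_y-a+np.pi/2)%np.pi-np.pi/2
    return d.round(1),"turn_z",round(-e,3),"now_y",round(a,3)
E
python3 - <<'E'
from h import *
s=ctrl.get_state();im=optics.grab_frame("wrist");save(im,"w1")
print(s["clock"],s["eef_pos"],s["joints"])
for n,z in(("offcut",80),("evidence_box",5)):
  print(n,[(r["xy"],r["p"],at("wrist",r["xy"],z,s).round(1)) for r in finder.place_of("wrist",n)[:2]])
hsv=cv2.cvtColor(im,cv2.COLOR_RGB2HSV)
m=((hsv[...,1]>60)&((hsv[...,0]>165)|(hsv[...,0]<6))&(hsv[...,2]>90)).astype(np.uint8)
n,l,stt,c=cv2.connectedComponentsWithStats(m)
i=1+np.argmax(stt[1:,4]);print(stt[i],c[i])
ys,xs=np.where(l==i);P=np.array([at("wrist",(x,y),110,s)[:2] for x,y in zip(xs[::5],ys[::5])],np.float32)
print(cv2.minAreaRect(P))
E
```

```text
2.1 [ 440.91085255 -271.62376046  231.63469423] [ 0.54505795  0.26753589 -0.11733481  1.82361257  0.03231319  1.05152614
 -0.69347846]
offcut [([259.9, 182.7], 0.82, array([ 439.1, -276.8,   80. ]))]
evidence_box [([285.7, 149.0], 0.91, array([ 474.9, -295.5,    5. ]))]
[ 239  169   53   59 2979] [265.39879154 197.75998657]
((434.00238037109375, -284.44598388671875), (56.061561584472656, 47.55773162841797), 27.748252868652344)
```

View pics/w1.png

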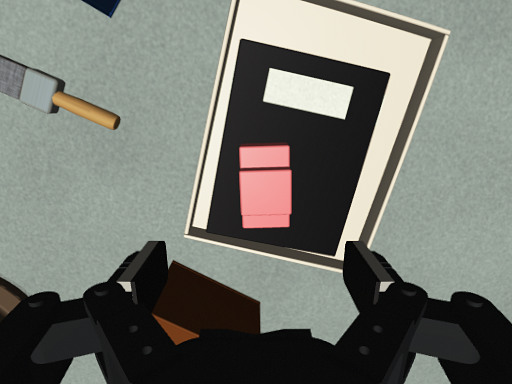

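The wrist picture shows the only pink piece at (265,188), on the black box. It lies almost along the tool's x axis, so the fingers already close across its 46 mm. The step's top face spans columns 240–292 and rows 169–215.

Run:
```python
from h import *
s=ctrl.get_state()
for p in((266,192),(240,170),(290,170),(292,214),(240,214)): print(at("wrist",p,120,s).round(1))
q=[at("wrist",p,120,s) for p in((240,170),(290,170),(292,214),(240,214))]
c=np.mean(q,0);v=(q[1]-q[0]+q[2]-q[3]);a=np.arctan2(v[1],v[0]);print(c,a)
print(togo(s,[c[0],c[1],86],a))
```

```text
[ 438.9 -287.   120. ]
[ 446.8 -258.   120. ]
[ 465.6 -296.9  120. ]
[ 430.6 -317.3  120. ]
[ 410.2 -275.2  120. ]
[ 438.30525701 -286.85621147  120.        ] -1.1187585728156162
(array([ -2.9,   8.3, 145.4]), 'turn_z', np.float64(0.001), 'now_y', np.float64(-1.118))
```

{"op": "apply_moves", "data": {
  "steps": [
    [[-3,8,30,0,0,0,-1],[0,0,40,0,0,0,-1],[0,0,35,0,0,0,-1],[0,0,25,0,0,0,-1],[0,0,14,0,0,0,-1],[0,0,0,0,0,0,1],[0,0,0,0,0,0,1],[0,0,0,0,0,0,1],[0,0,0,0,0,0,1],[0,0,0,0,0,0,1]]
  ],
  "newtons": 20
}}

```text
clock: 3.25
eef_pos: [438.8, -286.9, 88.4]
eef_rot: [0.975, 0.224, 0.001, 0.001]
wrist_force: [-1.5, -1.4, 6.4]
opening: 46.1
gripper_force: 21.3
```

{"op": "apply_moves", "data": {
  "steps": [
    [[0,0,-40,0,0,0,1],[0,0,-40,0,0,0,1],[35,-24,-20,0,0,0,1],[35,-24,0,0,0,0,1],[35,-24,0,0,0,0,1],[35,-24,0,0,0,0,1],[35,-24,0,0,0,0,1],[35,-24,0,0,0,0,1],[35,-24,0,0,0,0,1],[32,-22,0,0,0,0,1]]
  ]
}}

```text
clock: 4.25
eef_pos: [605.0, 8.1, 187.7]
eef_rot: [0.974, 0.225, 0.0, -0.0]
wrist_force: [0.1, 0.3, 0.0]
opening: 46.2
gripper_force: 21.0
```

Run:
```python
from h import *
s=ctrl.get_state();im=optics.grab_frame("wrist");save(im,"w2")
print(s["clock"],s["eef_pos"],s["opening"])
print([(r["xy"],r["p"],at("wrist",r["xy"],0,s).round(1)) for r in finder.place_of("wrist","bin")[:2]])
hsv=cv2.cvtColor(im,cv2.COLOR_RGB2HSV)
m=((hsv[...,1]>100)&(abs(hsv[...,0].astype(int)-108)<12)).astype(np.uint8)
n,l,stt,c=cv2.connectedComponentsWithStats(m);i=1+np.argmax(stt[1:,4]);print(stt[i])
```

```text
4.25 [605.02572437   8.10726718 187.6789799 ] 46.17420307023231
[([254.9, 168.3], 0.68, array([607.3,  10.5,   0. ]))]
[  129    59   254   193 18773]
```

View pics/w2.png

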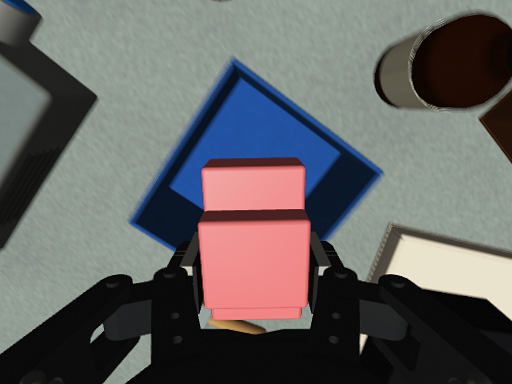

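The offcut is held over the blue bin (rim corners (235,60), (382,172), (132,222)). Lowering it in and opening part way.

{"op": "apply_moves", "data": {
  "steps": [
    [[0,0,40,0,0,0,1],[0,0,40,0,0,0,1],[0,0,35,0,0,0,1],[0,0,0,0,0,0,1],[0,0,0,0,0,0,-0.45],[0,0,0,0,0,0,-0.45],[0,0,0,0,0,0,-0.45],[0,0,0,0,0,0,-0.45],[0,0,-50,0,0,0,-0.45],[0,0,-50,0,0,0,-0.45]]
  ]
}}

```text
clock: 5.35
eef_pos: [603.3, 5.9, 173.1]
eef_rot: [0.974, 0.225, -0.001, -0.0]
wrist_force: [1.5, 1.1, -0.1]
opening: 62.0
gripper_force: 0.0
```

Run:
```python
from h import *
s=ctrl.get_state();optics.grab_frame("wrist");print(s["eef_pos"],s["opening"],s["joints"].round(2))
print([(r["xy"],r["p"],at("wrist",r["xy"],4,s).round(1)) for r in finder.place_of("wrist","offcut")[:2]])
print(togo(s,[505,311,230],0.05))
```

```text
[603.33914643   5.86592219 173.08382508] 61.99965905912042 [ 0.04  0.46 -0.2   1.68  0.1   1.   -1.31]
[([254.6, 166.0], 0.75, array([610.7,  11.2,   4. ]))]
(array([  45. , -317.5,  -56.7]), 'turn_z', np.float64(-1.168), 'now_y', np.float64(-1.118))
```

The offcut is in the bin (network at (255,166), p 0.75). Next, over the knob.

{"op": "apply_moves", "data": {
  "steps": [
    [[0,0,-30,0,0,0,-1],[0,0,-27,0,0,0,-1],[6,-40,0,0,0,0,-1],[6,-40,0,0,0,0,-1],[6,-40,0,0,0,0,-1],[6,-40,0,0,0,0,-1],[6,-40,0,0,0,0,-1],[6,-40,0,0,0,0,-1],[6,-40,0,0,0,0,-1],[3,-37,0,0,0,0,-1]]
  ]
}}

```text
clock: 6.45
eef_pos: [505.5, 312.7, 230.2]
eef_rot: [0.974, 0.225, 0.001, -0.0]
wrist_force: [0.7, -0.6, 0.2]
opening: 85.4
gripper_force: 0.0
```

{"op": "apply_moves", "data": {
  "steps": [
    [[0,0,0,0,0,-0.147,-1],[0,0,0,0,0,-0.147,-1],[0,0,0,0,0,-0.147,-1],[0,0,0,0,0,-0.147,-1],[0,0,0,0,0,-0.147,-1],[0,0,0,0,0,-0.147,-1],[0,0,0,0,0,-0.147,-1],[0,0,0,0,0,-0.147,-1],[0,0,0,0,0,0,-1]]
  ]
}}

```text
clock: 7.35
eef_pos: [506.3, 310.5, 229.9]
eef_rot: [0.686, 0.728, 0.0, 0.0]
wrist_force: [0.7, -0.2, -0.7]
opening: 85.1
gripper_force: 0.0
```

Run:
```python
from h import *
s=ctrl.get_state();im=optics.grab_frame("wrist");save(im,"w3");print(s["clock"],s["eef_pos"],s["joints"].round(2))
for n,z in(("knob_grip",124),("pointer_tip",102),("index_mark",102),("unit",0)):
  print(n,[(r["xy"],r["p"],at("wrist",r["xy"],z,s).round(1)) for r in finder.place_of("wrist",n)[:2]])
```

```text
7.35 [506.3193294  310.53402707 229.92867936] [-0.25  0.45 -0.55  1.62  0.25  1.15 -0.81]
knob_grip [([268.5, 192.5], 0.76, array([518.4, 310.3, 124. ]))]
pointer_tip [([261.7, 124.0], 0.63, array([509.4, 366.5, 102. ]))]
index_mark [([255.7, 239.2], 0.73, array([510.7, 255.5, 102. ]))]
unit [([264.1, 166.8], 0.82, array([518.4, 308. ,   0. ]))]
```

View pics/w3.png

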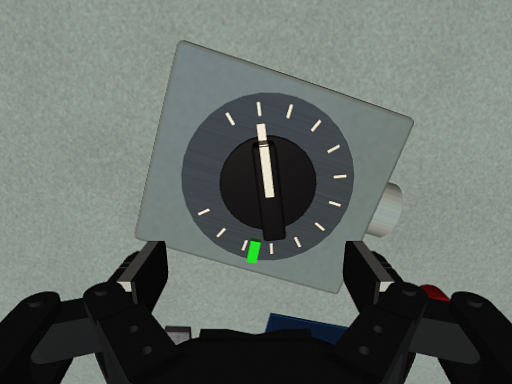

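The wrist picture shows the pointer tip at (261,124), the bar from (263,142) to (275,240), the disc centre near (268,180), and the green tab's inner end at (256,242).

Run:
```python
from h import *
s=ctrl.get_state()
c1=at("wrist",(269,191.5),134,s);c2=at("wrist",(268,180.5),100,s)
b=at("wrist",(263.5,142),134,s)-at("wrist",(275,240),134,s)
p=at("wrist",(261.5,124.5),102,s);ti=at("wrist",(256,242),98,s);to=at("wrist",(252.5,262),98,s)
c=(c1+c2)/2
an=lambda v:np.arctan2(v[1],v[0])
print(c1,c2,p,ti,to,np.hypot(*(p-c)[:2]),np.hypot(*(ti-c)[:2]))
print("bar",an(b),"ptr",an(p-c),"tab",an((ti+to)/2-c), "white line",an(p-at("wrist",(269,196),134,s)))
bar=an(b);print(togo(s,[c[0],c[1],108],bar+np.pi/2))
```

```text
[517.88680119 314.25115923 134.        ] [518.41399273 315.17979457 100.        ] [509.23980726 366.11746735 102.        ] [510.74421457 250.8522824   98.        ] [508.40695935 228.2672754   98.        ] 52.16860388415404 64.29120585083086
bar 1.7502494330542502 ptr 1.7424416079571725 tab -1.6843990320175941 white line 1.729254322540906
(array([  3.4,  12.2, 121.5]), 'turn_z', np.float64(-0.124), 'now_y', np.float64(0.055))
```

Pointer-to-tab is about 3.42 rad clockwise. Clockwise turning lowers joint 7 (now -0.81), so winding the wrist back half a turn first leaves room for most or all of the turn.

{"op": "apply_moves", "data": {
  "steps": [
    [[0,0,0,0,0,-0.148,-1],[0,0,0,0,0,-0.148,-1],[0,0,0,0,0,-0.148,-1],[0,0,0,0,0,-0.148,-1],[0,0,0,0,0,-0.148,-1],[0,0,0,0,0,-0.148,-1],[0,0,0,0,0,-0.148,-1],[0,0,0,0,0,-0.148,-1],[0,0,0,0,0,-0.148,-1],[0,0,0,0,0,-0.148,-1]]
  ]
}}

```text
clock: 8.6
eef_pos: [506.1, 310.7, 229.3]
eef_rot: [0.014, 1.0, -0.0, 0.0]
wrist_force: [0.2, -0.2, 0.1]
opening: 85.3
gripper_force: 0.0
```

{"op": "apply_moves", "data": {
  "steps": [
    [[0,0,0,0,0,-0.148,-1],[0,0,0,0,0,-0.148,-1],[0,0,0,0,0,-0.148,-1],[0,0,0,0,0,-0.148,-1],[0,0,0,0,0,-0.148,-1],[0,0,0,0,0,-0.148,-1],[0,0,0,0,0,-0.148,-1],[0,0,0,0,0,-0.148,-1],[0,0,0,0,0,-0.148,-1],[0,0,0,0,0,-0.148,-1]]
  ]
}}

```text
clock: 9.6
eef_pos: [506.2, 310.6, 229.1]
eef_rot: [-0.664, 0.748, -0.0, -0.0]
wrist_force: [-0.2, -1.3, -0.3]
opening: 85.4
gripper_force: 0.0
```

Run:
```python
from h import *
s=ctrl.get_state();print(s["clock"],s["eef_pos"],s["joints"].round(2))
print(togo(s,[518,311,107],1.735+np.pi/2))
```

```text
9.6 [506.17777904 310.58825751 229.1069985 ] [ 0.1   0.68 -1.21  1.59  0.65  1.33  1.82]
(array([ -1.9, -11.7, 122.1]), 'turn_z', np.float64(-0.284), 'now_y', np.float64(3.022))
```

{"op": "apply_moves", "data": {
  "steps": [
    [[-1,-6,30,0,0,-0.1,-1],[-1,-6,20,0,0,-0.1,-1]]
  ]
}}

```text
clock: 9.8
eef_pos: [518.5, 311.4, 178.2]
eef_rot: [0.734, -0.679, 0.001, 0.0]
wrist_force: [0.7, -0.2, 0.5]
opening: 85.6
gripper_force: 0.0
```

Run:
```python
from h import *
s=ctrl.get_state();im=optics.grab_frame("wrist");save(im,"w4");print(s["clock"],s["eef_pos"],s["joints"].round(3))
print(togo(s,[518,311,107],1.735+np.pi/2))
for n,z in(("knob_grip",124),("pointer_tip",102),("index_mark",102)):
  print(n,[(r["xy"],r["p"],at("wrist",r["xy"],z,s).round(1)) for r in finder.place_of("wrist",n)[:2]])
```

```text
9.8 [518.5268999  311.43024876 178.21522944] [ 0.089  0.759 -1.208  1.628  0.737  1.282  1.967]
(array([ 0.3,  0.6, 71.2]), 'turn_z', np.float64(-0.086), 'now_y', np.float64(-3.063))
knob_grip [([255.7, 208.2], 0.92, array([518.6, 310.8, 124. ])), ([257.6, 173.1], 0.21, array([519.3, 285.8, 124. ]))]
pointer_tip []
index_mark [([269.6, 121.9], 0.79, array([513.1, 252.8, 102. ]))]
```

View pics/w4.png

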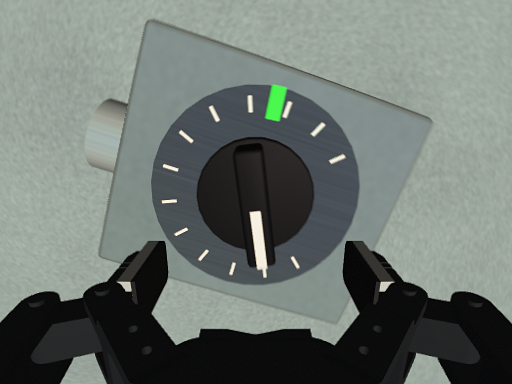

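The knob is centred under the gripper: bar from (248,147) to (262,265), tab at (276,102), knob_grip agreeing within 1 mm. Descend and grip.

{"op": "apply_moves", "data": {
  "steps": [
    [[0,0,20,0,0,-0.086,-1],[0,0,20,0,0,0,-1],[0,0,20,0,0,0,-1],[0,0,11,0,0,0,-1],[0,0,0,0,0,0,1],[0,0,0,0,0,0,1],[0,0,0,0,0,0,1],[0,0,0,0,0,0,1],[0,0,0,0,0,0,1],[0,0,0,0,0,0,1]]
  ],
  "newtons": 50
}}

```text
clock: 11.0
eef_pos: [518.1, 312.1, 109.2]
eef_rot: [0.762, -0.647, 0.0, -0.0]
wrist_force: [-2.0, -1.1, 6.1]
opening: 19.3
gripper_force: 48.8
```

{"op": "apply_moves", "data": {
  "steps": [
    [[0,0,0,0,0,0.1,1],[0,0,0,0,0,0.1,1],[0,0,0,0,0,0.1,1],[0,0,0,0,0,0.1,1],[0,0,0,0,0,0.1,1]]
  ]
}}

```text
clock: 11.5
eef_pos: [519.3, 312.0, 109.2]
eef_rot: [-0.576, 0.817, -0.0, 0.001]
wrist_force: [2.2, -1.3, 3.4]
opening: 19.1
gripper_force: 48.8
```

Run:
```python
from h import *
s=ctrl.get_state();print(s["eef_pos"],s["joints"].round(3),s["wrist_force"],s["moment"])
print(togo(s,[518,311,107],0))
```

```text
[519.2763526  312.01257686 109.21883273] [ 0.027  0.777 -1.061  1.701  0.747  1.123  1.54 ] [ 2.23863398 -1.26624752  3.4258824 ] [-0.14489819 -0.47360473  0.05720824]
(array([1.4, 0.9, 2.2]), 'turn_z', np.float64(-0.342), 'now_y', np.float64(2.799))
```

{"op": "apply_moves", "data": {
  "steps": [
    [[0,0,0,0,0,0.13,1],[0,0,0,0,0,0.13,1],[0,0,0,0,0,0.13,1],[0,0,0,0,0,0.13,1],[0,0,0,0,0,0.13,1],[0,0,0,0,0,0.13,1],[0,0,0,0,0,0.13,1],[0,0,0,0,0,0.13,1],[0,0,0,0,0,0.13,1],[0,0,0,0,0,0.13,1]]
  ]
}}

```text
clock: 12.5
eef_pos: [521.0, 309.5, 109.2]
eef_rot: [0.037, 0.999, -0.001, 0.002]
wrist_force: [6.1, -7.5, 4.3]
opening: 19.4
gripper_force: 49.4
```

Run:
```python
from h import *
s=ctrl.get_state();print(s["eef_pos"],s["joints"].round(3),s["wrist_force"],s["moment"])
print(togo(s,[518.5,311.5,109],0))
```

```text
[521.01706723 309.49435457 109.20712591] [-0.126  0.649 -0.758  1.713  0.526  0.991  0.416] [ 6.07275322 -7.49257373  4.26779589] [-1.59670347 -1.10909318  0.1263234 ]
(array([2.7, 1.8, 0.2]), 'turn_z', np.float64(1.496), 'now_y', np.float64(1.496))
```

{"op": "apply_moves", "data": {
  "steps": [
    [[1,1,0,0,0,0.13,1],[1,0,0,0,0,0.13,1],[0,0,0,0,0,0.13,1],[0,0,0,0,0,0.13,1],[0,0,0,0,0,0.13,1],[0,0,0,0,0,0.13,1],[0,0,0,0,0,0.13,1],[0,0,0,0,0,0.13,1],[0,0,0,0,0,0.13,1],[0,0,0,0,0,0.13,1]]
  ]
}}

```text
clock: 13.5
eef_pos: [519.0, 307.2, 109.1]
eef_rot: [0.635, 0.772, -0.002, 0.003]
wrist_force: [2.4, -18.1, 12.5]
opening: 19.0
gripper_force: 50.2
```

Run:
```python
from h import *
s=ctrl.get_state();print(s["eef_pos"],s["joints"].round(3),s["wrist_force"],s["moment"])
print(togo(s,[518.5,311.5,109],-0.115))
```

```text
[518.9813886  307.21154649 109.13987409] [-0.331  0.565 -0.432  1.736  0.297  0.908 -0.695] [  2.42067668 -18.11578635  12.47453102] [-3.5178983  -0.42935498  0.07779838]
(array([4.3, 0.4, 0.1]), 'turn_z', np.float64(0.309), 'now_y', np.float64(0.194))
```

{"op": "apply_moves", "data": {
  "steps": [
    [[2,0,0,0,0,0.1,1],[2,0,0,0,0,0.1,1],[0,0,0,0,0,0.1,1],[0,0,0,0,0,0,1],[0,0,0,0,0,0,-1],[0,0,0,0,0,0,-1],[0,0,0,0,0,0,-1],[0,0,0,0,0,0,-1],[0,0,-35,0,0,0,-1],[0,0,-40,0,0,0,-1]]
  ]
}}

```text
clock: 14.5
eef_pos: [514.4, 316.8, 182.5]
eef_rot: [0.74, 0.673, -0.002, -0.001]
wrist_force: [0.8, 0.2, 0.1]
opening: 85.1
gripper_force: 0.0
```

Run:
```python
from h import *
s=ctrl.get_state();im=optics.grab_frame("wrist");save(im[60:330,110:400].repeat(2,0).repeat(2,1),"w5");print(s["clock"],s["eef_pos"],s["joints"].round(3))
print(togo(s,[518.5,311,109],0))
for n,z in(("knob_grip",124),("pointer_tip",102),("index_mark",102)):
  print(n,[(r["xy"],r["p"],at("wrist",r["xy"],z,s).round(1)) for r in finder.place_of("wrist",n)[:2]])
```

```text
14.5 [514.44124642 316.77624624 182.52994535] [-0.373  0.479 -0.384  1.659  0.2    1.046 -0.914]
(array([-5.2,  4.8, 73.5]), 'turn_z', np.float64(-0.095), 'now_y', np.float64(-0.095))
knob_grip [([260.4, 218.6], 0.68, array([517.6, 309.8, 124. ]))]
pointer_tip []
index_mark [([257.2, 271.7], 0.78, array([510.1, 253.8, 102. ]))]
```

View pics/w5.png

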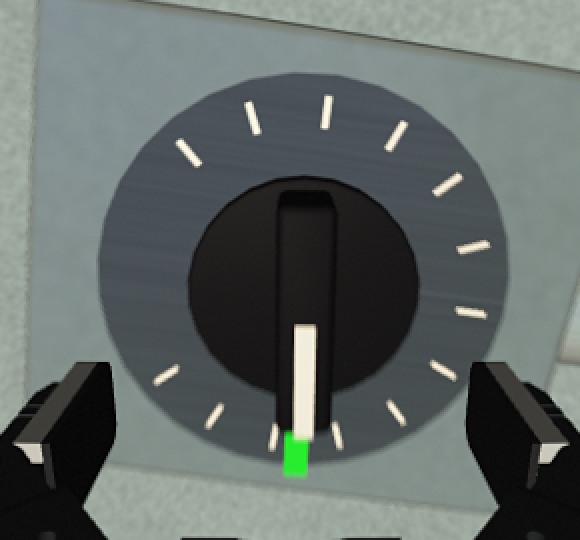

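The picture shows the pointer tip at crop (303,438), almost meeting the tab, which runs from (297,433) to (295,476) about 3 degrees further clockwise. Checking by calculation.

Run:
```python
from h import *
s=ctrl.get_state();f=lambda x,y,z:at("wrist",(110+x/2,60+y/2),z,s)
an=lambda v:np.degrees(np.arctan2(v[1],v[0]))
c=np.array([518.5,311,0])
c3=f(306.5,310,134)
w=f(305,325,134)-f(303,430,134)
tip=f(303.5,439,102);ti=f(297,432,98);to=f(295,476,98)
print(c3,tip,ti,to)
print("bar edges",an(f(275.5,430,134)-f(278,200,134)),an(f(334,430,134)-f(337,200,134)),"white",an(-w))
for cc in(c,np.array([517.5,310.5,0])): print("tip",an(tip-cc),"tab",an((ti+to)/2-cc), "tool y-90",an(Rn.from_quat(s["eef_rot"]).as_matrix()[:,1])-90)
```

```text
[521.82295796 316.60485929 134.        ] [515.16646277 246.25695251 102.        ] [512.53690667 247.45284473  98.        ] [509.58005979 225.32536789  98.        ]
bar edges -96.47325386204592 -95.00053812455752 white -96.13014995359336
tip -92.94748402108571 tab -95.69571122570181 tool y-90 -95.46838950149063
tip -92.08027302465027 tab -94.96750880494199 tool y-90 -95.46838950149063
```

The pointer is about 2.5 to 3 mm from the mark (8 mm allowed). Lifting clear, then checking the rest.

{"op": "apply_moves", "data": {
  "steps": [
    [[0,0,-40,0,0,0,-1],[0,0,-40,0,0,0,-1],[0,0,0,0,0,0,-1]]
  ]
}}

```text
clock: 15.0
eef_pos: [517.1, 318.8, 267.5]
eef_rot: [0.74, 0.672, 0.003, 0.0]
wrist_force: [-0.7, 0.5, -0.1]
opening: 85.2
gripper_force: 0.0
```

Run:
```python
from h import *
a=optics.grab_frame("scene");b=optics.grab_frame("side")
for c in("scene","side"):
  for n,z in(("offcut",4),("evidence_box",5),("brush",8)): print(n,c,[(r["xy"],round(r["p"],2),at(c,r["xy"],z).round()) for r in finder.place_of(c,n)[:2]])
save(np.hstack([cv2.resize(a[120:340,80:420],(400,260)),cv2.resize(b[80:380,60:400],(380,260))]),"end")
```

```text
offcut scene [([272.1, 248.4], 0.82, array([607.,   4.,   4.])), ([342.3, 173.8], 0.72, array([418., 305.,   4.]))]
evidence_box scene [([156.0, 240.7], 0.55, array([ 479., -289.,    5.]))]
brush scene [([242.2, 198.0], 0.76, array([412., -18.,   8.]))]
offcut side [([219.1, 217.5], 0.54, array([608.,   9.,   4.]))]
evidence_box side [([316.9, 184.8], 0.83, array([ 472., -283.,    5.]))]
brush side [([286.9, 245.4], 0.96, array([402., -13.,   8.])), ([175.2, 262.8], 0.74, array([580., 197.,   8.]))]
```

View pics/end.png

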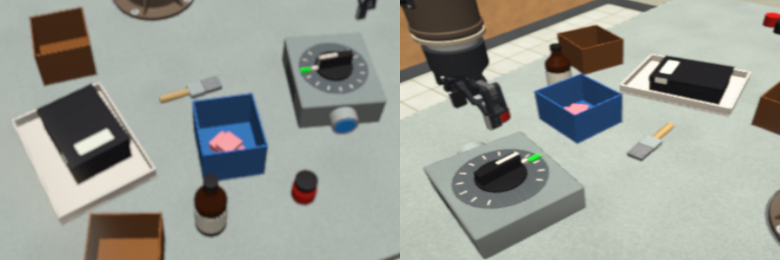

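The pink offcut lies in the blue bin (left half, (227,143)), the pointer meets the green tab (right half, (525,160)), and the box, bottle, jar and brush have not moved. Handing in.

```bash
python3 -c "
from workcell import ctrl
print(ctrl.finish_job())"
```

```text
the job is handed in; nothing more can be done
None
```

I handed the job in at about 15 s with the offcut in the blue bin, the knob pointer about 3 mm from the green mark (8 mm allowed), and the box, bottle, jar and brush where they were; the knob took one grip, and the hand-in returned no verdict.

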